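# Ring the call bell for the finished dish

## Task

The filled scallop shell is ready to be served: ring the call bell standing right in front of it (on the robot's side of it) by pressing that bell's plunger all the way down with your fingertips, gently, then let it come up and withdraw until your hand is at least 10 cm clear of it. Do not lift, tip or shove the bell, and do not touch the other two bells, the dishes, the salt, the spice jar, the lemon or the tape.

Things in the scene. Friction and masses are not known exactly. Their poses are not given: they have to be found in the camera images.
- bell_scallop: Counter call bell, loose, 0.4 kg: steel dome on a flat round black foot 72 mm across, with a steel push-button plunger on top (62 mm above the counter). Origin at the centre of its underside, z up. It stands on the near side (robot side) of the filled scallop shell, about 120 mm from that dish centre to centre. THE BELL TO RING.
- bell_scallop_top (a point): Centre of the top face of this bell's plunger cap (cap 22 mm across with bevelled edge, flat top 16 mm across, 7 mm thick); 62 mm above the counter when up. The dome around it lies lower: the collar right below the cap ends 47 mm above the counter.
- bell_scallop_plunger (a joint): Plunger travel of this bell in m: 0 up at rest, 0.006 pressed fully down (it stops there). Spring: about 1 N starts it, about 4 N at the bottom; it comes up by itself when let go.
- bell_bowl: Counter call bell, loose, 0.4 kg: steel dome on a flat round black foot 72 mm across, with a steel push-button plunger on top (62 mm above the counter). Origin at the centre of its underside, z up. It stands on the near side (robot side) of the round bowl, about 120 mm from that dish centre to centre. Leave alone.
- bell_bowl_top (a point): Centre of the top face of this bell's plunger cap (cap 22 mm across with bevelled edge, flat top 16 mm across, 7 mm thick); 62 mm above the counter when up. The dome around it lies lower: the collar right below the cap ends 47 mm above the counter.
- bell_bowl_plunger (a joint): Plunger travel of this bell in m: 0 up at rest, 0.006 pressed fully down (it stops there). Spring: about 1 N starts it, about 4 N at the bottom; it comes up by itself when let go.
- bell_cup: Counter call bell, loose, 0.4 kg: steel dome on a flat round black foot 72 mm across, with a steel push-button plunger on top (62 mm above the counter). Origin at the centre of its underside, z up. It stands on the near side (robot side) of the square cup, about 120 mm from that dish centre to centre. Leave alone.
- bell_cup_top (a point): Centre of the top face of this bell's plunger cap (cap 22 mm across with bevelled edge, flat top 16 mm across, 7 mm thick); 62 mm above the counter when up. The dome around it lies lower: the collar right below the cap ends 47 mm above the counter.
- bell_cup_plunger (a joint): Plunger travel of this bell in m: 0 up at rest, 0.006 pressed fully down (it stops there). Spring: about 1 N starts it, about 4 N at the bottom; it comes up by itself when let go.
- scallop: Bystander, loose, leave alone: half scallop shell filled with food, about 98 x 114 x 29 mm; the finished dish. Origin at the centre of its underside.
- round_bowl: Bystander, loose, leave alone: empty white round bowl, 101 mm across, 45 mm high. Origin at the centre of its underside.
- square_cup: Bystander, loose, leave alone: empty white square sauce cup, 82 x 82 x 35 mm. Origin at the centre of its underside.
- salt_shaker: Bystander, loose, leave alone: salt shaker, 44 mm across, 90 mm high, stands between two bells. Origin at the centre of its underside.
- pepper_jar: Bystander, loose, leave alone: spice jar with a screw cap, 45 mm across, 106 mm high, stands between two bells. Origin at the centre of its underside.
- lemon: Bystander, loose, leave alone: whole lemon, 78 x 55 x 56 mm, between the robot and the bells. Origin at the centre of its underside.
- label_tape: Bystander, loose, leave alone: roll of tape lying flat, 98 mm across, 25 mm high, between the robot and the bells. Origin at the centre of its underside.
Things that resemble listed ones, but are neither listed nor needed, are in the scene too. Leave any purple look-alike of the bell_scallop alone.

How it is judged:
On the way, in this order (a step that is already met when the one before it is completed fails the run):
1. the plunger of the scallop's bell is pressed down by the fingertips (at least 4.5 mm of its 6 mm) (value of joint bell_scallop_plunger above 0.0045 m and contact force between the fingers and bell_scallop above 0.5 N), for 0.1 s.
2. the plunger is up again and the hand is clear of the bell (value of joint bell_scallop_plunger below 0.0012 m and distance between the grasp point and bell_scallop_top above 0.09 m), for 0.2 s.
At the end, for the whole second after the job is handed in: The scallop's bell was rung and its plunger is up (under 1.2 mm), the bell stands upright within 15 mm of where it was, the TCP is more than 90 mm from the plunger top, the other bells' plungers are up, and the other bells, dishes and bystanders are within 10 mm of where they were (all of step 2 and distance of bell_scallop from where it was at the start of the episode below 0.015 m and angle between bell_scallop's own z axis and vertical below 0.1 rad and linear speed of bell_scallop below 0.02 m/s and distance of each of bell_bowl, bell_cup, scallop, round_bowl, square_cup, salt_shaker, pepper_jar, lemon, label_tape from where it was at the start of the episode below 0.01 m and value of joint each of bell_bowl_plunger, bell_cup_plunger below 0.0012 m); the robot touches nothing.
It fails at once if another bell's plunger is pressed (over 1.5 mm) (value of joint any of bell_bowl_plunger, bell_cup_plunger above 0.0015 m).
It fails at once if the robot touches another bell, a dish or a bystander (over 0.5 N) (contact force between any of the fingers, the arm and bell_bowl above 0.5 N or contact force between any of the fingers, the arm and bell_cup above 0.5 N or contact force between any of the fingers, the arm and scallop above 0.5 N or contact force between any of the fingers, the arm and round_bowl above 0.5 N or contact force between any of the fingers, the arm and square_cup above 0.5 N or contact force between any of the fingers, the arm and salt_shaker above 0.5 N or contact force between any of the fingers, the arm and pepper_jar above 0.5 N or contact force between any of the fingers, the arm and lemon above 0.5 N or contact force between any of the fingers, the arm and label_tape above 0.5 N).
It fails at once if another bell, a dish or a bystander is shifted more than 10 mm (distance of any of bell_bowl, bell_cup, scallop, round_bowl, square_cup, salt_shaker, pepper_jar, lemon, label_tape from where it was at the start of the episode above 0.01 m).
It fails at once if the scallop's bell is lifted more than 8 mm, tipped more than 0.2 rad or shoved more than 15 mm (height (world z) of bell_scallop above 0.008 m or angle between bell_scallop's own z axis and vertical above 0.2 rad or distance of bell_scallop from where it was at the start of the episode above 0.015 m).
It fails at once if the bell is struck or pressed with more than 25 N (contact force between the fingers and bell_scallop above 25 N).
It also fails if it takes over 32 s, if anything falls off the work surface, if the arm or the gripper's body presses on something with over 40 N, if the wrist force passes 120 N, or if a joint passes its speed limit or range.

## Robot

A 6-joint arm with a two-finger parallel gripper is mounted at the origin on a cart in front of the work surface, level with it; the furniture and walls round the work are solid. World frame = base frame: x ahead of the robot, y to its left, z up, the work surface at z = 0. Lengths are in m, angles in rad, forces in N, time in s.
With the tool pointing down it reaches from about 0.25 to 0.775 m from the base axis. Payload 4 kg.
Tool frame: the origin (TCP) lies between the finger pads, 19 mm behind the fingertips; this is the grasp point; z points along the fingers, y is the line along which they close (so a half turn about z gives the same grasp; the last joint's range is limited). The gripper opens to 94 mm and grips with 3 to 60 N. Pads are 16 mm wide; open, the fingers measure 119 mm over their backs; the gripper's body (75 mm by 177 mm) begins 78 mm behind the grasp point.
Start: joints at [1.133, 0.087, 1.371, -0, 1.684, -0.103], TCP at [0.181, 0.519, 0.224] pointing down, gripper open.
Joint ranges: [-3.1, 3.1], [-0.76, 2.03], [0.27, 2.55], [-1.08, 4.22], [0.17, 2.65], [-2.57, 2.57]. Speed limits (rad/s): [2.79, 2.79, 3.14, 3.14, 3.14, 3.14].

## Interface

Orientations are given as [roll, pitch, yaw] about the fixed x, y, z axes, in that order (R = Rz(yaw) Ry(pitch) Rx(roll)).
In Python, from bench import robot gives the robot as it stands.
- The arm moves only by the tool play_rows, never from a script. Its arguments are lists of equal length, an entry for each row: "translation": the shift along the tool's x, y, z scaled (see below), a list of three; "twist": the turn, a rotation vector about the tool's x, y, z scaled (see below), a list of three; "gripper": the opening, from -1 (shut) to 1 (fully open). A call has 1 to 8 rows; each row shifts and turns the commanded pose from where the row before left it, along the tool's axes as they then stand; what a row does not reach is not made up. The controller multiplies each number of a shift by 0.04 m and each number of a turn by 0.1 rad. A row lasts 1/10 s, in which the tool goes at most 50 mm and 8.59 degrees, less where a joint would pass 70% of its speed; a pose out of reach is approached as far as the arm can. A call with a number of a shift or a turn outside -1 to 1 is refused whole. A call with a gripper value outside its range is refused whole. The fingers move at their own pace and stop on an object; the grip force is fixed at half the most. Time passes only in rows, so rows that do not move let the fingers close. It gives the time, the measured TCP pose, the force, the opening and the grip force at its end, in the units of the state.
- robot.get_obs(): the state, without advancing time (a new reading comes with each control period).
- robot.snapshot(name): name is "scene" or "top"; returns the picture (420x560x3 uint8, red, green, blue); there is no depth.
- robot.camera_model(name): a dict with "camera_matrix" (3x3 intrinsics, pixels), "rvec" (rotation vector, rad) and "tvec" (3), from world to camera coordinates, as OpenCV has them. Camera axes: x right, y down, z forward; pixel columns grow to the right and rows downward; lengths in m; the calibration is good to about 2 mm. A picture is of the moment at which its call begins. camera_model takes no time and is no camera call.
- robot.close_job(): hands the job in; it is judged then, once.
Trained networks look in the newest picture that a camera, given by its name, has taken for a name from the list of things; names that differ only in an ending like _2 or _b are one class to them, and where a whole thing is asked for, a point or a joint stands for the part that bears it (a point fixed in the world has none). Each returns a list of dicts, best first, with "score" (0 to 1); they miss things now and then, are a little off and sometimes report something else, mostly with a low value. They report only what shows in the picture. A call takes as long as a camera call. They do not tell look-alikes from the thing itself.
- robot.recognise(name, camera): "centre" ([x, y, z] in m, in world coordinates, good to about 4 mm: the middle of the surface that is visible of it).
- robot.spot_point(name, camera): "centre" ([x, y, z] in m, in world coordinates, good to about 4 mm: a listed point, or the origin of a listed thing).
The state is a dict: "time": time; "joint_positions": joint angles; "qvel": joint speeds; "joint_torque": joint torques, N m; "tool_pos": TCP position; "ee_rot": TCP orientation; "wrist_force": force on the tool from outside, world axes, zero at the start; "wrist_torque": the same for the moment, N m; "width": finger opening in m; "finger_force": force on a finger pad.
Only numpy, scipy, OpenCV 4.12 (cv2) and the standard library are available. Lean on these libraries where they do the work, as an engineer would, in place of code of your own. Each camera call takes 0.05 s, during which the arm holds its last target. There are 200 camera calls.

## Working session

There is one attempt and no reset: what is moved stays moved. The work goes in short steps, Python scripts to look and compute and a tool call to move; the robot and the scene stay as the last step left them, time stands still between calls to the robot, and variables do not carry over. Pictures are saved under pics/ and viewed, at most 10 in all, crops included, and the job is handed in when it is done.

Besides the shell and the picture viewer there is one more tool, called as name(argument=value, ...), one argument or row to a line, values as JSON. play_rows: Moves the arm, as the interface text tells. Its arguments: {"type":"object","properties":{"translation":{"type":"array","items":{"type":"array","items":{"type":"number","minimum":-1,"maximum":1}}},"twist":{"type":"array","items":{"type":"array","items":{"type":"number","minimum":-1,"maximum":1}}},"gripper":{"type":"array","items":{"type":"number"}}},"required":["translation","twist","gripper"]}

```bash
mkdir -p pics
python3 - <<'E'
from bench import robot
import cv2
for c in("scene","top"):
    cv2.imwrite(f"pics/{c}1.png",robot.snapshot(c)[:,:,::-1])
    for n in("bell_scallop_top","scallop","round_bowl","square_cup","salt_shaker","pepper_jar","lemon","label_tape"):
        print(c,n,[( [round(float(v),3) for v in d["centre"]],round(d["score"],2)) for d in robot.spot_point(n,c)])
o=robot.get_obs();print(o["time"],o["tool_pos"],o["ee_rot"],o["width"],o["wrist_force"])
E
```

```text
scene bell_scallop_top [([0.445, -0.281, 0.059], 0.56), ([0.352, -0.359, 0.06], 0.42)]
scene scallop [([0.56, -0.268, -0.003], 0.93)]
scene round_bowl [([0.564, 0.103, -0.002], 0.73), ([0.459, -0.067, 0.06], 0.31)]
scene square_cup [([0.569, -0.064, -0.003], 0.7)]
scene salt_shaker [([0.487, -0.175, -0.004], 0.76), ([0.562, 0.102, -0.001], 0.52), ([0.447, -0.286, -0.0], 0.5)]
scene pepper_jar []
scene lemon []
scene label_tape []
top bell_scallop_top [([0.446, -0.282, 0.063], 0.62), ([0.35, -0.36, 0.059], 0.57)]
top scallop [([0.563, -0.27, 0.0], 0.83)]
top round_bowl [([0.561, 0.1, 0.005], 0.67)]
top square_cup [([0.567, -0.064, 0.004], 0.98)]
top salt_shaker [([0.486, -0.178, -0.001], 0.83)]
top pepper_jar [([0.476, 0.014, 0.001], 0.9)]
top lemon [([0.346, 0.172, 0.001], 0.81)]
top label_tape [([0.346, -0.166, -0.001], 0.95)]
0.9 [0.18073218 0.51948102 0.22434214] [3.14142842e+00 2.87076162e-06 2.80680257e+00] 0.09411910176889536 [ 0.27335921  0.21753239 -0.49110341]
```

View pics/scene1.png

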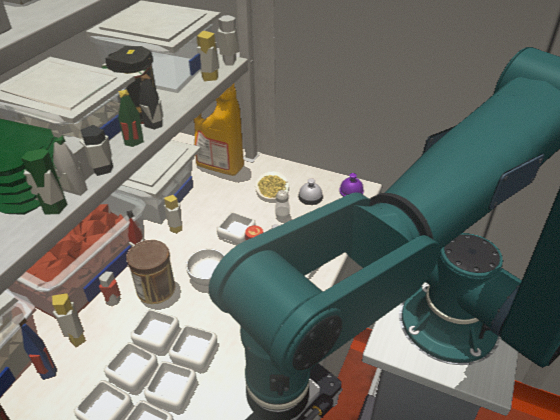

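View pics/top1.png

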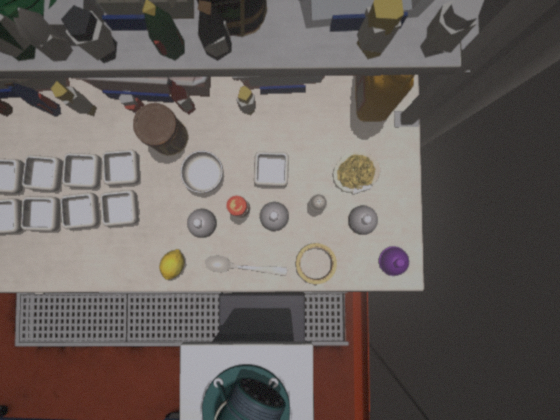

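The named candidates in the top picture are three steel bells at (201,222), (274,215) and (363,219), and a purple look-alike at (394,261). The bell to ring is the steel one at (363,219): it is directly on the robot's side of the filled scallop at (357,173), at about 120 mm. The bells at (201,222) and (274,215) belong to the bowl and the cup. I'll confirm this in a crop.

Run:
```python
from bench import robot
import cv2,numpy as np
m=robot.camera_model("top")
K,r,t=[np.array(m[k],float) for k in("camera_matrix","rvec","tvec")]
im=cv2.imread("pics/top1.png")[140:280,320:420].copy()
big=cv2.resize(im,None,fx=4,fy=4,interpolation=cv2.INTER_CUBIC)
p=cv2.projectPoints(np.array([[.4455,-.2815,.062],[.4455,-.2815,.0]]),r,t,K,None)[0].reshape(-1,2);print(p)
for q,c in zip(p,((0,0,255),(0,255,0))):
    cv2.drawMarker(big,tuple(int(v) for v in ((q-[320,140]+.5)*4)),c,0,10,1)
# foot circle at z=0
a=np.linspace(0,2*np.pi,90);f=np.c_[.4455+.036*np.cos(a),-.2815+.036*np.sin(a),0*a+.003]
for q in cv2.projectPoints(f,r,t,K,None)[0].reshape(-1,2): cv2.circle(big,tuple(int(v) for v in ((q-[320,140]+.5)*4)),1,(0,255,0),-1)
cv2.imwrite("pics/crop1.png",big)
for n in("bell_scallop_top",):
  for c in("top","scene")*3:
    print(c,[[round(float(v),4) for v in d["centre"]] for d in robot.spot_point(n,c)])
```

```text
[[366.5240387  219.22473523]
 [361.1778847  220.1496704 ]]
top [[0.4463, -0.2816, 0.0626], [0.3498, -0.3598, 0.0585]]
scene [[0.4445, -0.2805, 0.0588], [0.3522, -0.3595, 0.0601]]
top [[0.4463, -0.2816, 0.0626], [0.3498, -0.3598, 0.0585]]
scene [[0.4445, -0.2805, 0.0588], [0.3522, -0.3595, 0.0601]]
top [[0.4463, -0.2816, 0.0626], [0.3498, -0.3598, 0.0585]]
scene [[0.4445, -0.2805, 0.0588], [0.3522, -0.3595, 0.0601]]
```

View pics/crop1.png

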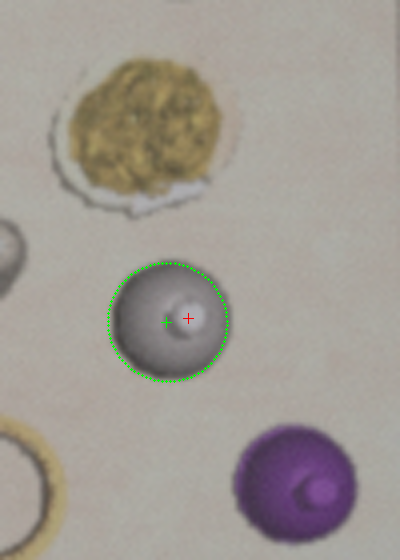

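The crop confirms it. The grey steel bell (crop (170,322)) is just below the filled scallop, its cap is at the red cross (188,318), and the projected 72 mm foot matches its outline. The purple look-alike is at (295,485). Moving over it at full height with the fingers shut.

play_rows(
  translation=[
    [-0.3, -0.4, 0],
    [-0.6, -0.8, 0],
    [-0.6, -0.8, 0],
    [-0.6, -0.8, 0],
    [-0.6, -0.8, 0],
    [-0.6, -0.8, 0],
    [-0.6, -0.8, 0],
    [-0.6, -0.8, 0],
  ],
  twist=[
    [0, 0, 0],
    [0, 0, 0],
    [0, 0, 0],
    [0, 0, 0],
    [0, 0, 0],
    [0, 0, 0],
    [0, 0, 0],
    [0, 0, 0],
  ],
  gripper=[-1, -1, -1, -1, -1, -1, -1, -1],
)

```text
time: 2.0
tool_pos: [0.272, 0.2322, 0.2245]
ee_rot: [3.141, 0.001, 2.807]
wrist_force: [-0.4, -0.2, 0.6]
width: 0.0332
finger_force: 0.0
```

play_rows(
  translation=[
    [-0.6, -0.8, 0],
    [-0.6, -0.8, 0],
    [-0.6, -0.8, 0],
    [-0.6, -0.8, 0],
    [-0.6, -0.8, 0],
    [-0.6, -0.8, 0],
    [-0.6, -0.8, 0],
    [-0.6, -0.8, 0],
  ],
  twist=[
    [0, 0, 0],
    [0, 0, 0],
    [0, 0, 0],
    [0, 0, 0],
    [0, 0, 0],
    [0, 0, 0],
    [0, 0, 0],
    [0, 0, 0],
  ],
  gripper=[-1, -1, -1, -1, -1, -1, -1, -1],
)

```text
time: 2.8
tool_pos: [0.3693, -0.073, 0.2246]
ee_rot: [3.141, 0.001, 2.806]
wrist_force: [0.7, 0.4, 0.2]
width: 0.0006
finger_force: 0.0
```

play_rows(
  translation=[
    [-0.6, -0.75, 0],
    [-0.6, -0.75, 0],
    [-0.6, -0.75, 0],
    [-0.6, -0.75, 0],
    [-0.6, -0.75, 0],
    [-0.5, -0.6, 0],
    [0, 0, 0],
    [0, 0, 0],
  ],
  twist=[
    [0, 0, 0],
    [0, 0, 0],
    [0, 0, 0],
    [0, 0, 0],
    [0, 0, 0],
    [0, 0, 0],
    [0, 0, 0],
    [0, 0, 0],
  ],
  gripper=[-1, -1, -1, -1, -1, -1, -1, -1],
)

```text
time: 3.6
tool_pos: [0.444, -0.2817, 0.2238]
ee_rot: [3.141, -0.001, 2.806]
wrist_force: [0.5, 0.7, -0.0]
width: 0.0006
finger_force: 0.0
```

play_rows(
  translation=[
    [-0.04, 0.02, 0.3],
    [0, 0, 0.6],
    [0, 0, 0.6],
    [0, 0, 0.6],
    [0, 0, 0.6],
    [0, 0, 0.4],
    [0, 0, 0],
    [0, 0, 0],
  ],
  twist=[
    [0, 0, 0],
    [0, 0, 0],
    [0, 0, 0],
    [0, 0, 0],
    [0, 0, 0],
    [0, 0, 0],
    [0, 0, 0],
    [0, 0, 0],
  ],
  gripper=[-1, -1, -1, -1, -1, -1, -1, -1],
)

```text
time: 4.4
tool_pos: [0.4458, -0.2803, 0.1004]
ee_rot: [3.141, -0.0, 2.808]
wrist_force: [-0.2, -0.6, 0.8]
width: 0.0005
finger_force: 0.0
```

Run:
```python
from bench import robot
import cv2
a=cv2.resize(robot.snapshot("top")[130:280,300:430,::-1],None,fx=3,fy=3,interpolation=2)
b=cv2.resize(robot.snapshot("scene")[130:280,230:400,::-1],None,fx=3,fy=3,interpolation=2)
cv2.imwrite("pics/near.png",cv2.hconcat([a[:,:280],b]))
print(robot.get_obs()["wrist_force"])
```

```text
[ 0.43588849 -0.05596879  0.01279057]
```

View pics/near.png

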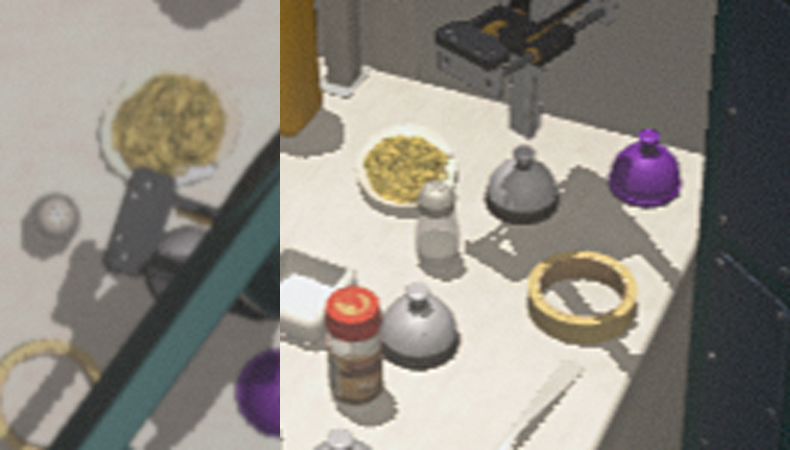

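The scene half shows the shut fingertips at (522,132), right above the cap at (523,152), with nothing else near. The top half is blocked by the forearm. Descending slowly.

play_rows(
  translation=[
    [0, 0, 0.2],
    [0, 0, 0.15],
    [0, 0, 0.05],
    [0, 0, 0.05],
    [0, 0, 0.05],
    [0, 0, 0.02],
    [0, 0, 0],
    [0, 0, 0],
  ],
  twist=[
    [0, 0, 0],
    [0, 0, 0],
    [0, 0, 0],
    [0, 0, 0],
    [0, 0, 0],
    [0, 0, 0],
    [0, 0, 0],
    [0, 0, 0],
  ],
  gripper=[-1, -1, -1, -1, -1, -1, -1, -1],
)

```text
time: 5.3
tool_pos: [0.4459, -0.2813, 0.0797]
ee_rot: [3.142, -0.0, 2.807]
wrist_force: [-2.0, 0.8, 1.7]
width: 0.0006
finger_force: 0.8
```

play_rows(
  translation=[
    [0, 0, 0.03],
    [0, 0, 0.03],
    [0, 0, 0.03],
    [0, 0, 0],
    [0, 0, 0],
  ],
  twist=[
    [0, 0, 0],
    [0, 0, 0],
    [0, 0, 0],
    [0, 0, 0],
    [0, 0, 0],
  ],
  gripper=[-1, -1, -1, -1, -1],
)

```text
time: 5.8
tool_pos: [0.446, -0.2814, 0.0761]
ee_rot: [-3.142, 0.0, 2.807]
wrist_force: [-0.7, 0.2, 3.4]
width: 0.0002
finger_force: 1.7
```

play_rows(
  translation=[
    [0, 0, 0.02],
    [0, 0, 0.02],
    [0, 0, 0],
    [0, 0, 0],
  ],
  twist=[
    [0, 0, 0],
    [0, 0, 0],
    [0, 0, 0],
    [0, 0, 0],
  ],
  gripper=[-1, -1, -1, -1],
)

```text
time: 6.2
tool_pos: [0.446, -0.2814, 0.075]
ee_rot: [-3.141, 0.0, 2.807]
wrist_force: [-2.0, 2.1, 6.9]
width: 0.0005
finger_force: 3.2
```

The force is 6.9 N, above the 4 N spring end, and the TCP is at 75 mm. The plunger is bottomed, so I'll withdraw straight up.

play_rows(
  translation=[
    [0, 0, 0],
    [0, 0, -0.05],
    [0, 0, -0.1],
    [0, 0, -0.2],
    [0, 0, -0.6],
    [0, 0, -0.8],
    [0, 0, -0.8],
    [0, 0, -0.8],
  ],
  twist=[
    [0, 0, 0],
    [0, 0, 0],
    [0, 0, 0],
    [0, 0, 0],
    [0, 0, 0],
    [0, 0, 0],
    [0, 0, 0],
    [0, 0, 0],
  ],
  gripper=[-1, -1, -1, -1, -1, -1, -1, -1],
)

```text
time: 7.0
tool_pos: [0.4459, -0.2811, 0.2093]
ee_rot: [3.141, -0.0, 2.807]
wrist_force: [-0.3, 0.3, -0.2]
width: 0.0005
finger_force: 0.0
```

play_rows(
  translation=[
    [0, 0, -0.5],
    [0, 0, 0],
    [0, 0, 0],
    [0, 0, 0],
    [0, 0, 0],
  ],
  twist=[
    [0, 0, 0],
    [0, 0, 0],
    [0, 0, 0],
    [0, 0, 0],
    [0, 0, 0],
  ],
  gripper=[-1, -1, -1, -1, -1],
)

```text
time: 7.5
tool_pos: [0.4453, -0.2808, 0.2261]
ee_rot: [3.14, -0.004, 2.807]
wrist_force: [-0.6, -0.5, -0.1]
width: 0.0008
finger_force: 0.0
```

Run:
```python
from bench import robot
import cv2
cv2.imwrite("pics/after.png",cv2.resize(robot.snapshot("scene")[130:280,230:400,::-1],None,fx=4,fy=4,interpolation=2))
print(robot.spot_point("bell_scallop_top","scene"),robot.get_obs()["wrist_force"])
```

```text
[{'centre': [0.3508, -0.3574, 0.0608], 'score': 0.44}, {'centre': [0.4462, -0.2813, 0.0626], 'score': 0.38}, {'centre': [0.4669, -0.067, -0.0011], 'score': 0.3}] [ 0.56010446  0.45843805 -0.1781081 ]
```

View pics/after.png

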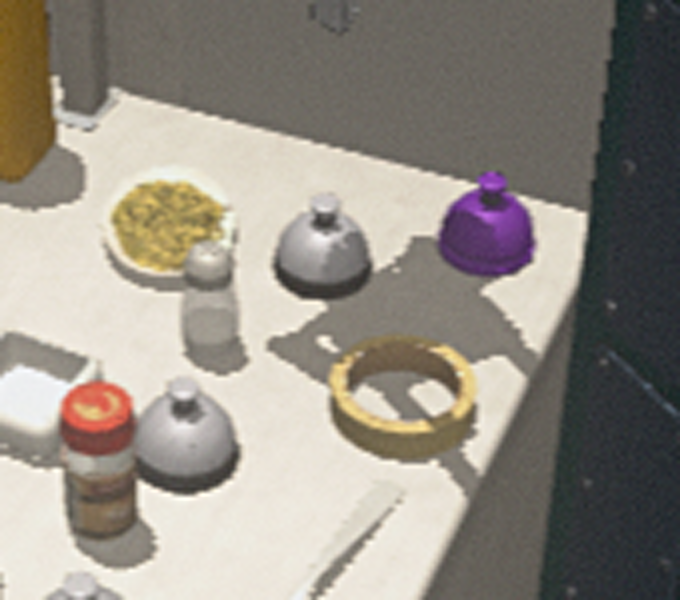

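The bell stands upright in its place at (323,245) with its cap up at (325,205). The hand is well clear at the top of the picture and nothing else has moved.

```bash
python3 -c "
from bench import robot
print(robot.close_job())"
```

```text
the job is handed in; nothing more can be done
None
```

I rang the scallop's bell, pressing its plunger to the stop at about 7 N, and withdrew straight up to about 16 cm above it; the last picture shows the bell upright in place and nothing else moved, and the job is handed in (no verdict was returned).

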